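# Draw a brass packing plate from the gated rack

### The arm

A 6-joint arm with a two-finger parallel gripper is mounted at the origin on the work surface; the furniture and walls round the work are solid. World frame = base frame: x ahead of the robot, y to its left, z up, the work surface at z = 0. Lengths are in m, angles in rad, forces in N, time in s.
With the tool pointing down it reaches from about 0.375 to 0.75 m from the base axis. Payload 9 kg.
Tool frame: the origin (TCP) lies midway between the tips of the shut fingers; the grasp point (between the pads) lies 19 mm behind it; z points along the fingers, x is the direction in which the jaws open and shut, and the axes are right-handed (so a half turn about z gives the same grasp; the last joint's range is limited). The gripper opens to 85 mm and grips with 20 to 120 N. Pads are 22 mm wide; open, the fingers measure 114 mm over their backs; the gripper's body (76 mm by 85 mm) begins 54 mm behind the grasp point. The pads swing forward as they close: fully open they stand 13 mm farther back than shut.
Start: joints at [-1.437, 0.104, 0.097, 1.564, 0, 1.353], TCP at [0.207, -0.563, 0.231] pointing down, gripper open.
Joint ranges: [-2.99, 2.99], [-0.84, 1.86], [-1.1, 1.16], [-1.84, 2.11], [-1.51, 1.56], [-3.14, 3.14]. Speed limits (rad/s): [2.22, 2.22, 2.57, 3.14, 3.14, 3.14].

### API

Orientations are given as [roll, pitch, yaw] about the fixed x, y, z axes, in that order (R = Rz(yaw) Ry(pitch) Rx(roll)).
In Python, from rig import r, vision gives the robot as it stands.
- The arm moves only by the tool send_rows, never from a script. Its argument "increments" is a list of rows, each an object of numbers: "fingers": the opening, from -1 (shut) to 1 (fully open); "dx", "dy", "dz": the shift along the tool's x, y, z in units of 0.25 m (1.0 is 0.25 m); "roll": the turn about the tool's z in units of 45 degrees (1.0 is 45 degrees). A call has 1 to 12 rows; each row shifts and turns the commanded pose from where the row before left it, along the tool's axes as they then stand; what a row does not reach is not made up. A row lasts 1/10 s, in which the tool goes at most 50 mm and 8.59 degrees, less where a joint would pass 70% of its speed; a pose out of reach is approached as far as the arm can. A call with a number of a shift or a turn outside -1 to 1 is refused whole. A call with a gripper value outside its range is refused whole. The fingers move at their own pace and stop on an object; "grip_force" is the grip in N (left out, the last holds). Time passes only in rows, so rows that do not move let the fingers close. It gives the time, the measured TCP pose, the force and the opening at its end, in the units of the state.
- r.get_state(): the state, without advancing time (a new reading comes with each control period).
- vision.camera(name): name is "side" or "top"; returns the picture (400x640x3 uint8, red, green, blue); there is no depth.
- vision.get_calibration(name): a dict with "mtx" (3x3 intrinsics, pixels), "eye" and "attitude" of the camera in the world. Camera axes: x right, y up, looking along -z (the intrinsics and any distortion apply to the point x, -y, -z); pixel columns grow to the right and rows downward; lengths in m; the calibration is good to about 2 mm. A picture is of the moment at which its call begins. get_calibration takes no time and is no camera call.
- r.job_done(): hands the job in, once; it reports no verdict.
Trained networks look in the newest picture that a camera, given by its name, has taken for a name from the list of things; names that differ only in an ending like _2 or _b are one class to them, and where a whole thing is asked for, a point or a joint stands for the part that bears it (a point fixed in the world has none). Each returns a list of dicts, best first, with "p" (0 to 1); they miss things now and then, are a little off and sometimes report something else, mostly with a low value. They report only what shows in the picture. A call takes as long as a camera call.
- vision.find_in(camera, query): "extent" ([left, top, right, bottom] in pixels, round what is visible of it).
- vision.landmark_of(camera, query): "pixel" ([column, row] in pixels: a listed point, or the origin of a listed thing).
The state is a dict: "time_s": time; "joints": joint angles; "qvel": joint speeds; "tau": joint torques, N m; "tcp_pos": TCP position; "eef_rot": TCP orientation; "force": force on the tool from outside, world axes, zero at the start; "ft_torque": the same for the moment, N m; "grip_width": finger opening in m.
Only numpy, scipy, OpenCV 4.12 (cv2) and the standard library are available. Lean on these libraries where they do the work, as an engineer would, in place of code of your own. Each camera call takes 0.05 s, during which the arm holds its last target.

### The job

Fetch the brass packing plate: slide the rack's stiff green gate sideways, away from the brass plate's lane, until the white line on the gate stands at the red mark on that side, so that the dark plate stays shut in. Then slide the brass plate along its lane until at least a third of it hangs over the front edge, lift it clear, and lay it flat, centred and square across both upright rests of the stand. Leave the gate at the mark, the dark plate and everything else where they are, and do not drop the plate on the bench.

Things in the scene. Friction and masses are not known exactly. Their poses are not given: they have to be found in the camera images.
- rack: Fixed blue rack, 190 deep (x) x 142 wide (y) mm. Origin: centre of underside, on the bench; x from front edge to back, y to the left seen from the front. Smooth bed 70 mm above the bench. Two lanes along x, 56 mm wide, centred at y = +33 and -33 mm, between 6 mm high strips. Only the gate closes the front. A track in front of and below the edge, 12 mm deep, has red marks at y = +70 and -70 mm.
- front_edge (a point): Middle of the rack's front edge, at bed height (70 mm above the bench); axes as the rack's. +x runs back over the bed, so points in front of the edge have negative x.
- gate (a joint): Gate position along the rack's y, m: starts within 0.010 of 0 (both lanes shut), positive towards +y; stops at +-0.095. Red marks: -0.070 frees the lane at +y, +0.070 the lane at -y. Takes 5 to 9 N, stays where left. Green bar 124 mm long, 8 mm thick, 10 mm higher than the bed, its middle 4.5 mm in front of the edge; a white line at its middle.
- gate_knob (a point): Point on the axis of the gate's black upright knob, to push or grip: knob 24 mm diameter, 40 mm high, rising from the middle of the gate's top (10 mm above the bed) to 50 mm above the bed; this point is 32 mm above the bed.
- brass_plate: Brass plate, yellow metal, 160 x 50 x 3 mm, about 0.18 kg, flat in either lane. Origin: centre of underside; x along its length, z up. Centre starts 90 to 100 mm behind the front edge. Slides on the bed with friction 0.2 to 0.3, less than a fingertip's: a fingertip pressing on it drags it. Cannot be gripped in the lane; grip it across its width where it overhangs the edge.
- dark_plate: The dark steel plate, same size and axes, in the other lane. Must stay there.
- stand: Fixed stand: plywood base 160 x 80 x 8 mm with two upright wooden rests. Origin: centre of its underside, on the bench; x along its 160 mm length. The rests stand at x = +50 and -50 mm, each 16 mm along x and 34 mm along y, and their tops are 55 mm above the bench. The plate (50 mm wide) overhangs them by 8 mm on each side.
- stand_top (a point): Point midway between the two rests at the height of their tops (55 mm above the bench), where the centre of the plate's underside belongs; axes as the stand's. The plate's length goes along x, either way round.
- blank: Bystander: wooden turning blank 42 x 42 mm standing upright, 130 mm high. Origin in the middle of one upright face, 65 mm above the bench.
- offcut: Bystander: wood offcut 62 x 28 x 22 mm lying on the bench. Origin: centre of its underside.
- wax_tin: Bystander: dark red round tin, 81 mm diameter, 36 mm high. Origin: centre of its underside.
- turned_cup: Bystander: turned wooden cup, 72 mm diameter, 79 mm high. Origin: centre of its underside.
- sanding_block: Bystander: cork sanding block 105 x 64 x 29 mm. Origin: centre of its underside.

How it is judged:
On the way, in this order (a step that is already met when the one before it is completed fails the run):
1. gate slid to the red mark away from the brass plate (within 10 mm) (((y of dark_plate in the frame of front_edge above 0 m and value of joint gate between 0.06 and 0.08 m) or (y of dark_plate in the frame of front_edge below 0 m and value of joint gate between -0.08 and -0.06 m))), for 0.2 s.
2. brass plate flat on the bed, at least 45 mm of it over the front edge (x of brass_plate in the frame of front_edge between -0.005 and 0.035 m and z of brass_plate in the frame of front_edge between -0.004 and 0.005 m and angle between brass_plate's own z axis and vertical below 0.06 rad and angle between the x axis of brass_plate and the x axis of front_edge, either way round below 0.15 rad), for 0.2 s.
3. brass plate lifted at least 40 mm above the bed (z of brass_plate in the frame of front_edge above 0.04 m), for 0.1 s.
At the end, for the whole second after the job is handed in: The brass plate lies at rest, flat on both rests of the stand, centred within 20 mm along and 12 mm across, square within 0.17 rad (either way round); the gate stands at the red mark (within 10 mm) on the dark plate's side; the dark plate is within 15 mm of where it was (x of brass_plate in the frame of stand_top between -0.02 and 0.02 m and y of brass_plate in the frame of stand_top between -0.012 and 0.012 m and z of brass_plate in the frame of stand_top between -0.004 and 0.004 m and angle between the x axis of brass_plate and the x axis of stand_top, either way round below 0.17 rad and angle between brass_plate's own z axis and vertical below 0.05 rad and linear speed of brass_plate below 0.01 m/s and ((y of dark_plate in the frame of front_edge above 0 m and value of joint gate between 0.06 and 0.08 m) or (y of dark_plate in the frame of front_edge below 0 m and value of joint gate between -0.08 and -0.06 m)) and distance of dark_plate from where it was at the start of the episode below 0.015 m); the robot touches nothing.
It fails at once if the brass plate drops to the bench (below 40 mm) (height (world z) of brass_plate below 0.04 m).
It fails at once if the dark plate is moved more than 15 mm (distance of dark_plate from where it was at the start of the episode above 0.015 m).
It fails at once if a bystander (blank, offcut, wax tin, cup, sanding block) is moved more than 30 mm (distance of any of blank, offcut, wax_tin, turned_cup, sanding_block from where it was at the start of the episode above 0.03 m).
It also fails if it takes over 64 s, if anything falls off the work surface, if the arm or the gripper's body presses on something with over 40 N, if the wrist force passes 120 N, or if a joint passes its speed limit or range.

## Working session

There is one attempt and no reset: what is moved stays moved. The work goes in short steps, Python scripts to look and compute and a tool call to move; the robot and the scene stay as the last step left them, time stands still between calls to the robot, and variables do not carry over. Pictures are saved under pics/ and viewed, and the job is handed in when it is done.

Besides the shell and the picture viewer there is one more tool, called in YAML: its name, and indented under it one key for each argument. send_rows: Moves the arm, as the interface text tells. Its arguments: {"type":"object","properties":{"increments":{"type":"array","items":{"type":"object","properties":{"fingers":{"type":"number"},"dx":{"type":"number","minimum":-1,"maximum":1},"dy":{"type":"number","minimum":-1,"maximum":1},"dz":{"type":"number","minimum":-1,"maximum":1},"roll":{"type":"number","minimum":-1,"maximum":1}}}},"grip_force":{"type":"number"}},"required":["increments"]}

```bash
mkdir -p pics; ls
cat > h.py <<'E'
import numpy as np, cv2
from rig import r, vision
def snap(n,f):
    im=np.asarray(vision.camera(n)); cv2.imwrite('pics/'+f,im[:,:,::-1]); return im
E
python3 - <<'E'
from h import *
for c in ('side','top'):
    snap(c,c+'0.png'); print(c,vision.get_calibration(c))
print(r.get_state())
for c in ('side','top'):
    for q in ['rack','front_edge','gate','gate_knob','brass_plate','dark_plate','stand','stand_top','blank','offcut','wax_tin','turned_cup','sanding_block']:
        a=vision.landmark_of(c,q)[:2]
        print(c,q,[(np.round(d['pixel'],1).tolist(),round(d['p'],2)) for d in a])
E
```

```text
pics
side {'mtx': array([[459.14780377,   0.        , 317.75610981],
       [  0.        , 459.14780377, 193.30215597],
       [  0.        ,   0.        ,   1.        ]]), 'eye': array([ 0.40499842, -1.14635214,  0.64446956]), 'attitude': array([ 1.12059198,  0.01347445, -0.10023476])}
top {'mtx': array([[431.3967763,   0.       , 321.084996 ],
       [  0.       , 431.3967763, 201.6557218],
       [  0.       ,   0.       ,   1.       ]]), 'eye': array([ 0.26072597, -0.02367958,  1.51881057]), 'attitude': array([ 0.1722719 ,  0.01109869, -1.59918123])}
{'time_s': 0.1, 'joints': array([-1.43671148e+00,  1.04639819e-01,  9.65551008e-02,  1.56389869e+00,
       -3.78204618e-06,  1.35309309e+00]), 'qvel': array([ 0.00031361, -0.00244749,  0.00325119,  0.00126672, -0.00196114,
       -0.002087  ]), 'tau': array([ 4.17745454e-03, -5.58212042e+01,  5.04717886e+01,  1.31145588e-02,
       -3.29413297e-04, -4.14422502e-06]), 'tcp_pos': array([ 0.20671181, -0.5629533 ,  0.23060439]), 'eef_rot': array([-3.14133995e+00,  1.15988111e-03, -1.21900810e+00]), 'force': array([ 0.58121598,  0.13095034, -0.04079624]), 'ft_torque': array([-0.03898172,  0.0368358 , -0.04512078]), 'grip_width': 0.08535095533749508}
side rack [([330.9, 203.2], 0.85), ([359.3, 200.8], 0.23)]
side front_edge [([299.7, 187.0], 0.91), ([331.0, 204.2], 0.3)]Traceback (most recent call last):
  File "<stdin>", line 7, in <module>
ValueError: it knows: blank, brass_plate, dark_plate, front_edge, gate_knob, offcut, rack, sanding_block, stand, stand_top, turned_cup, wax_tin
```

```bash
cat >> h.py <<'E'
from scipy.spatial.transform import Rotation as R
def cal(n):
    c=vision.get_calibration(n); return c['mtx'],c['eye'],R.from_euler('xyz',c['attitude']).as_matrix()
def ray(n,p):
    K,e,A=cal(n); v=np.linalg.inv(K)@[p[0],p[1],1]; d=A@[v[0],-v[1],-v[2]]; return e,d
def atz(n,p,z):
    e,d=ray(n,p); return e+d*(z-e[2])/d[2]
def proj(n,X):
    K,e,A=cal(n); q=(np.atleast_2d(X)-e)@A; q=q*[1,-1,-1]; u=q@K.T; return u[:,:2]/u[:,2:]
def tri(p,q):
    e1,d1=ray('side',p); e2,d2=ray('top',q); d1/=np.linalg.norm(d1); d2/=np.linalg.norm(d2)
    s=np.linalg.lstsq(np.c_[d1,-d2],e2-e1,rcond=None)[0]; a=e1+s[0]*d1; b=e2+s[1]*d2
    return (a+b)/2, np.linalg.norm(a-b)
E
python3 - <<'E'
from h import *
L={}
for q in ['rack','front_edge','gate_knob','brass_plate','dark_plate','stand','stand_top','blank','offcut','wax_tin','turned_cup','sanding_block']:
    for c in ('side','top'):
        a=vision.landmark_of(c,q)[:2]; L[c,q]=a
        print(c,q,[(np.round(d['pixel'],1).tolist(),round(d['p'],2)) for d in a])
    if L['side',q] and L['top',q]:
        X,g=tri(L['side',q][0]['pixel'],L['top',q][0]['pixel']); print('   ',X.round(4),round(g,4))
E
```

```text
side rack [([330.9, 203.2], 0.85), ([359.3, 200.8], 0.23)]
top rack []
side front_edge [([299.7, 187.0], 0.91), ([331.0, 204.2], 0.3)]
top front_edge [([288.7, 215.1], 0.61)]
    [0.4694 0.0967 0.0656] 0.0029
side gate_knob []
top gate_knob [([284.2, 218.7], 0.66), ([377.2, 193.4], 0.66)]
side brass_plate [([323.9, 178.5], 0.66)]
top brass_plate []
side dark_plate [([332.4, 185.6], 0.75)]
top dark_plate [([295.6, 185.8], 0.96)]
    [0.5663 0.0707 0.0768] 0.0066
side stand [([341.3, 260.3], 0.98)]
top stand [([377.0, 192.0], 0.77)]
    [ 0.5505 -0.2146  0.0069] 0.005
side stand_top [([344.6, 241.2], 0.74)]
top stand_top [([384.5, 188.8], 0.6), ([292.0, 213.6], 0.28)]
    [ 0.5518 -0.2327  0.0718] 0.0018
side blank [([357.3, 202.9], 0.6)]
top blank [([320.9, 170.5], 0.76)]
    [ 0.6233 -0.0171  0.06  ] 0.0029
side offcut [([335.1, 225.7], 0.5)]
top offcut [([330.2, 195.5], 0.61)]
    [ 0.5504 -0.0476  0.0075] 0.0099
side wax_tin [([337.2, 303.4], 0.63)]
top wax_tin [([427.7, 201.0], 0.69), ([327.8, 227.5], 0.35)]
    [ 0.5132 -0.3896  0.0193] 0.0005
side turned_cup [([314.1, 168.8], 0.64)]
top turned_cup [([215.3, 201.9], 0.71), ([382.9, 188.6], 0.33)]
    [0.5346 0.362  0.0101] 0.0008
side sanding_block [([291.0, 228.8], 0.75), ([301.9, 186.2], 0.57)]
top sanding_block [([326.8, 226.8], 0.78)]
    [ 0.434  -0.032  -0.0017] 0.0015
```

View pics/side0.png

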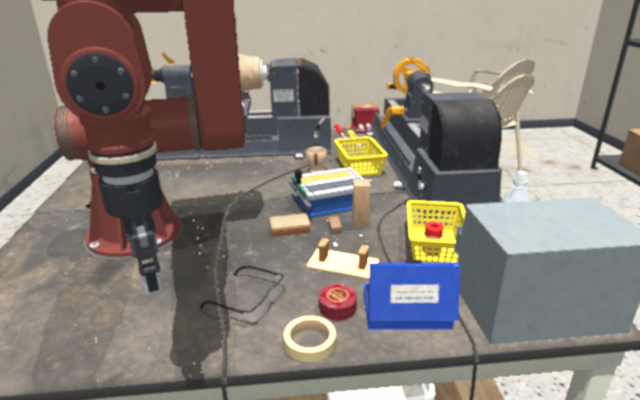

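View pics/top0.png

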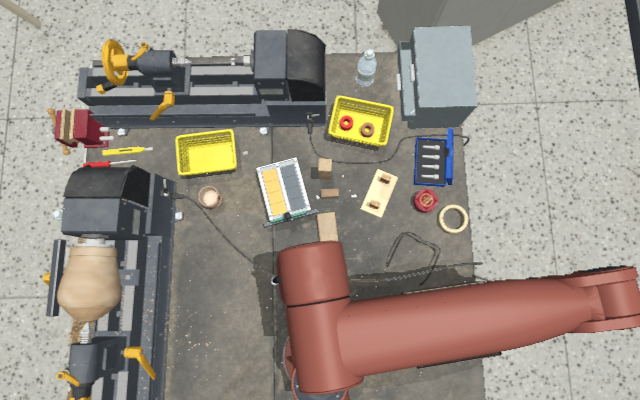

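Run:
```python
import cv2
a=cv2.imread('pics/top0.png')[145:250,240:410]; cv2.imwrite('pics/t0z.png',cv2.resize(a,None,fx=4.7,fy=4.7,interpolation=cv2.INTER_CUBIC))
a=cv2.imread('pics/side0.png')[150:290,260:390]; cv2.imwrite('pics/s0z.png',cv2.resize(a,None,fx=4.2,fy=4.2,interpolation=cv2.INTER_CUBIC))
```

```text
(no output)
```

View pics/t0z.png

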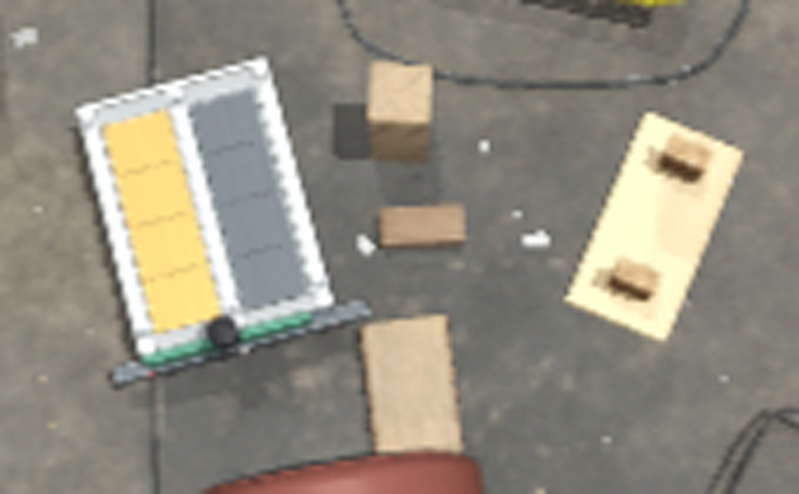

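View pics/s0z.png

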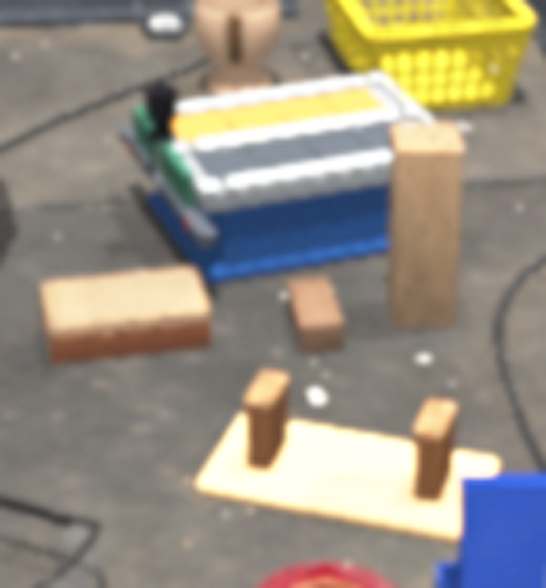

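```bash
cat > fit.py <<'E'
from h import *
from scipy.optimize import least_squares
def T(z): return [z[0]/4.7+240,z[1]/4.7+145]
def S(z): return [z[0]/4.2+260,z[1]/4.2+150]
def W(p,X):
    X=np.atleast_2d(X); c,s=np.cos(p[2]),np.sin(p[2])
    return np.c_[p[0]+c*X[:,0]-s*X[:,1],p[1]+s*X[:,0]+c*X[:,1],X[:,2]]
def fit(obs,p0):
    f=lambda p:np.concatenate([(proj(c,W(p,X))[0]-px) for c,X,px in obs])
    s=least_squares(f,p0); return s.x,f(s.x).reshape(-1,2)
if __name__=='__main__':
    h=.076
    rk=[('top',(.095,.071,h),T((78,108))),('top',(.095,-.071,h),T((268,58))),('top',(-.095,-.071,h),T((331,300))),('top',(-.095,.071,h),T((138,355))),
    ('side',(.095,-.071,h),S((437,120))),('side',(-.095,-.071,h),S((203,190))),('side',(-.095,-.071,0),S((210,278)))]
    p,e=fit(rk,[.56,.08,.2]); print('rack',p.round(4)); print(e.round(1).tolist())
    for t,pp in ((1,p),):
        q=W(p,[[-.095,0,.07],[-.0995,0,.102],[0,.033,.07],[0,-.033,.07]]); print(q.round(4))
    st=[('top',(.08,.04,.008),T((650,112))),('top',(.08,-.04,.008),T((744,152))),('top',(-.08,-.04,.008),T((665,341))),('top',(-.08,.04,.008),T((566,298))),
    ('side',(-.08,.04,.008),S((245,410))),('side',(-.08,-.04,.008),S((195,482))),('side',(.08,.04,.008),S((500,458)))]
    p,e=fit(st,[.55,-.21,-.4]); print('stand',p.round(4)); print(e.round(1).tolist())
E
python3 fit.py
```

```text
rack [0.5604 0.1158 0.2579]
[[-1.3, 0.8], [-2.1, 0.0], [-0.3, 0.6], [0.4, 0.7], [4.2, 5.0], [-0.5, -1.1], [-1.6, 1.5]]
[[0.4685 0.0916 0.07  ]
 [0.4641 0.0905 0.102 ]
 [0.5519 0.1477 0.07  ]
 [0.5688 0.0839 0.07  ]]
stand [ 0.5505 -0.224  -0.454 ]
[[-0.1, -0.7], [0.4, -0.3], [-0.2, -0.1], [0.0, -0.2], [-0.6, 0.0], [-0.2, -0.1], [-0.0, 0.1]]
```

```bash
sed -i "s/('side',(.095,-.071,h),S((437,120)))/('side',(.095,.071,h),S((380,72)))/" fit.py
cat >> fit.py <<'E'
    p,e=fit(rk,[.56,.08,.2])
    a=cv2.imread('pics/top0.png');b=cv2.imread('pics/side0.png')
    for n,im,o,f,sz in (('top',a,(240,145),4.7,(105,170)),('side',b,(260,150),4.2,(140,130))):
        z=cv2.resize(im[o[1]:o[1]+sz[0],o[0]:o[0]+sz[1]],None,fx=f,fy=f,interpolation=cv2.INTER_CUBIC)
        for poly in ([[.095,.071,h],[.095,-.071,h],[-.095,-.071,h],[-.095,.071,h]],[[.095,.071,0],[.095,-.071,0],[-.095,-.071,0],[-.095,.071,0]],[[.095,.061,.07],[.095,.005,.07],[-.095,.005,.07],[-.095,.061,.07]]):
            u=(proj(n,W(p,poly))-o+.5)*f-.5*1; cv2.polylines(z,[u.astype(int)],True,(255,0,255),1)
        cv2.imwrite('pics/fit_'+n+'.png',z)
E
python3 fit.py
```

```text
rack [0.5634 0.1132 0.2389]
[[-0.2, -0.6], [-0.8, -0.6], [0.1, 0.2], [0.5, -0.4], [-0.1, -0.1], [-0.0, -0.9], [-1.1, 1.6]]
[[0.4711 0.0907 0.07  ]
 [0.4667 0.0896 0.102 ]
 [0.5556 0.1452 0.07  ]
 [0.5712 0.0811 0.07  ]]
stand [ 0.5505 -0.224  -0.454 ]
[[-0.1, -0.7], [0.4, -0.3], [-0.2, -0.1], [0.0, -0.2], [-0.6, 0.0], [-0.2, -0.1], [-0.0, 0.1]]
```

View pics/fit_top.png

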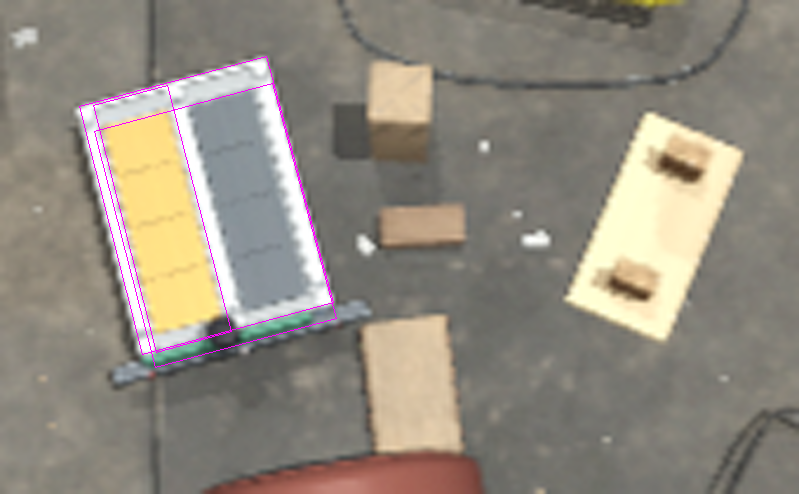

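View pics/fit_side.png

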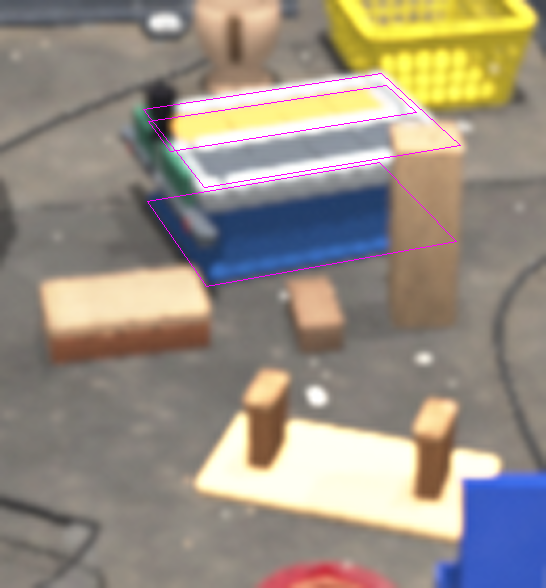

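Run:
```python
from fit import *
p=np.array([.5634,.1132,.2389])
def inv(X): 
    d=np.array(X)[:2]-p[:2]; c,s=np.cos(p[2]),np.sin(p[2]); return [c*d[0]+s*d[1]+.095,-s*d[0]+c*d[1]]
for z in((222,331),):
    for h in (.12,.11): X=atz('top',T(z),h); print(X,inv(X))
X,g=tri(S((160,97)),T((222,331))); print('knob tri',X,g,inv(X))
# brass corners, top face z=.073
for z in((103,125),(166,110),(222,318),(160,332)):
    X=atz('top',T(z),.073); print(inv(X))
s=r.get_state(); print(s['tcp_pos'])
print(W(p,[[-.0995,.0,.085],[.03,.033,.073]]))
```

```text
[0.46206244 0.09708769 0.12      ] [np.float64(-0.007272181567191324), np.float64(0.008325213540414263)]
[0.46350178 0.09795105 0.11      ] [np.float64(-0.005669420391436961), np.float64(0.008823453188932755)]
knob tri [0.4640879  0.09795911 0.11008956] 0.0011859255757089198 [np.float64(-0.005098038875015448), np.float64(0.008692585893591556)]
[np.float64(0.1712074333540988), np.float64(0.05661616442033796)]
[np.float64(0.1698329956908091), np.float64(0.009209499142441614)]
[np.float64(0.009423411854447034), np.float64(0.008289998355641417)]
[np.float64(0.011436122693917), np.float64(0.05396584969183192)]
[ 0.2067592  -0.56327169  0.23131822]
[[0.46672591 0.08965492 0.085     ]
 [0.58473904 0.15236178 0.073     ]]
```

send_rows:
  increments:
    - {"roll": -0.19, "fingers": 1}
    - {"roll": -0.19}
    - {"roll": -0.19}
    - {"roll": -0.19}
    - {"roll": -0.19}
    - {"roll": -0.19}
    - {"roll": -0.19}
    - {"roll": -0.19}
    - {"roll": -0.19}
    - {"roll": -0.19}
    - {"roll": -0.19}
    - {"roll": -0.19}

```text
validation failed for argument at $.in...
```

send_rows:
  increments:
    - {"roll": -0.19}
    - {"roll": -0.19}
    - {"roll": -0.19}
    - {"roll": -0.19}
    - {"roll": -0.19}
    - {"roll": -0.19}
    - {"roll": -0.19}
    - {"roll": -0.19}
    - {"roll": -0.055}
    - {}

```text
validation failed for argument at $.in...
```

Probably all keys are needed in every row.

send_rows:
  increments:
    - {"dx": 0, "dy": 0, "dz": 0, "roll": -0.19, "fingers": 1}
    - {"dx": 0, "dy": 0, "dz": 0, "roll": -0.19, "fingers": 1}
    - {"dx": 0, "dy": 0, "dz": 0, "roll": -0.19, "fingers": 1}
    - {"dx": 0, "dy": 0, "dz": 0, "roll": -0.19, "fingers": 1}
    - {"dx": 0, "dy": 0, "dz": 0, "roll": -0.19, "fingers": 1}
    - {"dx": 0, "dy": 0, "dz": 0, "roll": -0.19, "fingers": 1}
    - {"dx": 0, "dy": 0, "dz": 0, "roll": -0.19, "fingers": 1}
    - {"dx": 0, "dy": 0, "dz": 0, "roll": -0.19, "fingers": 1}
    - {"dx": 0, "dy": 0, "dz": 0, "roll": -0.19, "fingers": 1}
    - {"dx": 0, "dy": 0, "dz": 0, "roll": -0.19, "fingers": 1}

```text
time_s: 2.4
tcp_pos: [0.2068, -0.5633, 0.2313]
eef_rot: [3.142, 0.0, 0.279]
force: [0.3, -0.0, -0.1]
grip_width: 0.0857
```

send_rows:
  increments:
    - {"dx": 0, "dy": 0, "dz": 0, "roll": -0.19, "fingers": 1}
    - {"dx": 0, "dy": 0, "dz": 0, "roll": -0.19, "fingers": 1}
    - {"dx": 0, "dy": 0, "dz": 0, "roll": -0.19, "fingers": 1}
    - {"dx": 0, "dy": 0, "dz": 0, "roll": -0.19, "fingers": 1}
    - {"dx": 0, "dy": 0, "dz": 0, "roll": -0.19, "fingers": 1}
    - {"dx": 0, "dy": 0, "dz": 0, "roll": -0.19, "fingers": 1}
    - {"dx": 0, "dy": 0, "dz": 0, "roll": -0.19, "fingers": 1}
    - {"dx": 0, "dy": 0, "dz": 0, "roll": -0.19, "fingers": 1}
    - {"dx": 0, "dy": 0, "dz": 0, "roll": -0.19, "fingers": 1}
    - {"dx": 0, "dy": 0, "dz": 0, "roll": -0.19, "fingers": 1}
    - {"dx": 0, "dy": 0, "dz": 0, "roll": -0.049, "fingers": 1}

```text
time_s: 3.5
tcp_pos: [0.2068, -0.5633, 0.2313]
eef_rot: [-3.142, 0.0, 1.809]
force: [0.3, -0.1, 0.3]
grip_width: 0.0855
```

```bash
cat >> h.py <<'E'
def go(x,y,z,cur=None):
    s=r.get_state(); t=s['tcp_pos']; Rm=R.from_euler('xyz',s['eef_rot']).as_matrix()
    d=Rm.T@(np.array([x,y,z])-t); print('units',(d/.25).round(3),'from',t.round(4),'rot',s['eef_rot'].round(4))
E
python3 - <<'E'
from h import *
go(.46,-.30,.231)
s=r.get_state();print(s['joints'])
a=R.from_euler('xyz',s['eef_rot']).as_matrix()
print(a.T@np.array([.004,.398,0])/.25)
E
```

```text
units [7.840e-01 1.233e+00 1.000e-03] from [ 0.2068 -0.5633  0.2313] rot [-3.1416e+00  1.0000e-04  1.8094e+00]
[-1.43670268e+00  1.04091094e-01  9.73214139e-02  1.56390941e+00
  4.62903941e-06 -1.67531475e+00]
[ 1.54311211e+00  3.91822629e-01 -1.83660435e-04]
```

send_rows:
  increments:
    - {"dx": 0.065, "dy": 0.103, "dz": 0, "roll": 0, "fingers": 1}
    - {"dx": 0.065, "dy": 0.103, "dz": 0, "roll": 0, "fingers": 1}
    - {"dx": 0.065, "dy": 0.103, "dz": 0, "roll": 0, "fingers": 1}
    - {"dx": 0.065, "dy": 0.103, "dz": 0, "roll": 0, "fingers": 1}
    - {"dx": 0.065, "dy": 0.103, "dz": 0, "roll": 0, "fingers": 1}
    - {"dx": 0.065, "dy": 0.103, "dz": 0, "roll": 0, "fingers": 1}
    - {"dx": 0.065, "dy": 0.103, "dz": 0, "roll": 0, "fingers": 1}
    - {"dx": 0.065, "dy": 0.103, "dz": 0, "roll": 0, "fingers": 1}
    - {"dx": 0.065, "dy": 0.103, "dz": 0, "roll": 0, "fingers": 1}
    - {"dx": 0.065, "dy": 0.103, "dz": 0, "roll": 0, "fingers": 1}
    - {"dx": 0.065, "dy": 0.103, "dz": 0, "roll": 0, "fingers": 1}
    - {"dx": 0.065, "dy": 0.103, "dz": 0, "roll": 0, "fingers": 1}

```text
time_s: 4.7
tcp_pos: [0.4631, -0.3012, 0.2314]
eef_rot: [3.141, 0.0, 1.804]
force: [-0.4, -0.4, -0.2]
grip_width: 0.0857
```

send_rows:
  increments:
    - {"dx": 0.129, "dy": 0.033, "dz": 0, "roll": 0, "fingers": 1}
    - {"dx": 0.129, "dy": 0.033, "dz": 0, "roll": 0, "fingers": 1}
    - {"dx": 0.129, "dy": 0.033, "dz": 0, "roll": 0, "fingers": 1}
    - {"dx": 0.129, "dy": 0.033, "dz": 0, "roll": 0, "fingers": 1}
    - {"dx": 0.129, "dy": 0.033, "dz": 0, "roll": 0, "fingers": 1}
    - {"dx": 0.129, "dy": 0.033, "dz": 0, "roll": 0, "fingers": 1}
    - {"dx": 0.129, "dy": 0.033, "dz": 0, "roll": 0, "fingers": 1}
    - {"dx": 0.129, "dy": 0.033, "dz": 0, "roll": 0, "fingers": 1}
    - {"dx": 0.129, "dy": 0.033, "dz": 0, "roll": 0, "fingers": 1}
    - {"dx": 0.129, "dy": 0.033, "dz": 0, "roll": 0, "fingers": 1}
    - {"dx": 0.129, "dy": 0.033, "dz": 0, "roll": 0, "fingers": 1}
    - {"dx": 0.129, "dy": 0.033, "dz": 0, "roll": 0, "fingers": 1}

```text
time_s: 5.9
tcp_pos: [0.4691, 0.0986, 0.2314]
eef_rot: [3.141, 0.0, 1.804]
force: [0.8, -1.1, 0.2]
grip_width: 0.0851
```

Run:
```python
from h import *
snap('side','s1.png');snap('top','t1.png')
go(.4635,.098,.150); go(.4635,.098,.085)
a=cv2.imread('pics/side0.png');
a=cv2.imread('pics/s1.png')[60:290,220:400]; cv2.imwrite('pics/s1z.png',cv2.resize(a,None,fx=2.6*1,fy=2.6,interpolation=cv2.INTER_CUBIC))
```

```text
units [-0.004 -0.023  0.326] from [0.4689 0.1003 0.2315] rot [ 3.1411e+00 -6.0000e-04  1.8078e+00]
units [-0.004 -0.023  0.586] from [0.4689 0.1003 0.2315] rot [ 3.1411e+00 -6.0000e-04  1.8078e+00]
```

View pics/s1z.png

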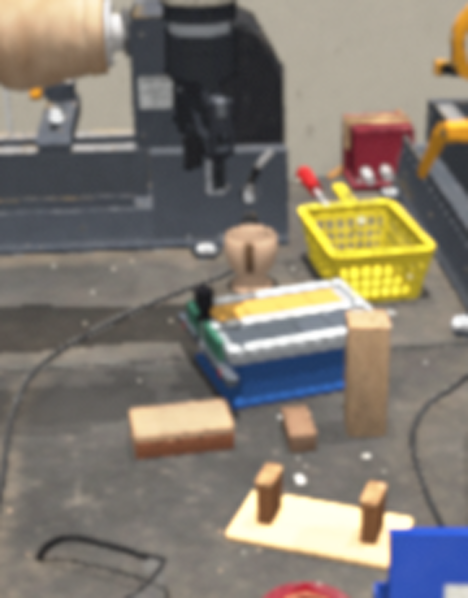

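View pics/t1.png

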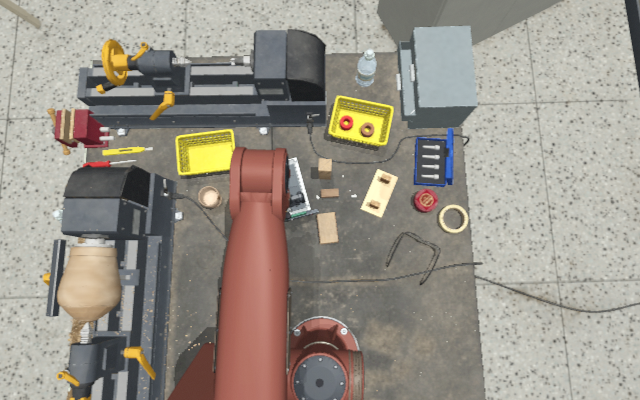

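send_rows:
  increments:
    - {"dx": -0.004, "dy": -0.02, "dz": 0.04, "roll": 0, "fingers": 1}
    - {"dx": 0, "dy": 0, "dz": 0.07, "roll": 0, "fingers": 1}
    - {"dx": 0, "dy": 0, "dz": 0.07, "roll": 0, "fingers": 1}
    - {"dx": 0, "dy": 0, "dz": 0.07, "roll": 0, "fingers": 1}
    - {"dx": 0, "dy": 0, "dz": 0.07, "roll": 0, "fingers": 1}
    - {"dx": 0, "dy": 0, "dz": 0.07, "roll": 0, "fingers": 1}
    - {"dx": 0, "dy": 0, "dz": 0.07, "roll": 0, "fingers": 1}
    - {"dx": 0, "dy": 0, "dz": 0.07, "roll": 0, "fingers": 1}
    - {"dx": 0, "dy": 0, "dz": 0.04, "roll": 0, "fingers": 1}
    - {"dx": 0, "dy": 0, "dz": 0, "roll": 0, "fingers": 1}

```text
time_s: 7.0
tcp_pos: [0.4637, 0.0948, 0.0875]
eef_rot: [-3.139, -0.0, 1.804]
force: [0.6, -0.4, -0.0]
grip_width: 0.0855
```

Run:
```python
from h import *
snap('side','s2.png')
go(.4635,.098,.087)
a=cv2.imread('pics/s2.png')[130:240,250:390]; cv2.imwrite('pics/s2z.png',cv2.resize(a,None,fx=5,fy=5,interpolation=cv2.INTER_CUBIC))
```

```text
units [ 0.013 -0.     0.007] from [0.4643 0.0949 0.0886] rot [-3.1408e+00 -1.0000e-04  1.8037e+00]
```

View pics/s2z.png

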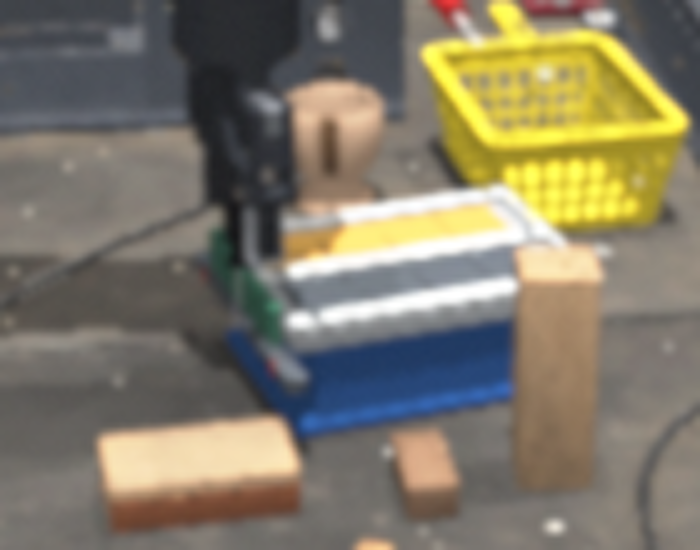

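send_rows:
  grip_force: 40
  increments:
    - {"dx": 0.012, "dy": 0, "dz": 0, "roll": 0, "fingers": -1}
    - {"dx": 0, "dy": 0, "dz": 0, "roll": 0, "fingers": -1}
    - {"dx": 0, "dy": 0, "dz": 0, "roll": 0, "fingers": -1}
    - {"dx": 0, "dy": 0, "dz": 0, "roll": 0, "fingers": -1}
    - {"dx": 0, "dy": 0, "dz": 0, "roll": 0, "fingers": -1}
    - {"dx": 0, "dy": 0, "dz": 0, "roll": 0, "fingers": -1}
    - {"dx": 0, "dy": 0, "dz": 0, "roll": 0, "fingers": -1}
    - {"dx": 0, "dy": 0, "dz": 0, "roll": 0, "fingers": -1}

```text
time_s: 7.85
tcp_pos: [0.4642, 0.0979, 0.0893]
eef_rot: [3.141, 0.001, 1.804]
force: [-1.2, 0.0, 6.2]
grip_width: 0.0231
```

Run:
```python
from fit import *
p=np.array([.5634,.1132,.2389])
s=r.get_state(); print(s['tcp_pos'],s['eef_rot'],s['force'],s['ft_torque'],s['grip_width'],s['time_s'])
d=s['tcp_pos'][:2]-p[:2]; c,q=np.cos(p[2]),np.sin(p[2]); print('rackframe',c*d[0]+q*d[1]+.095,-q*d[0]+c*d[1])
X=W(p,[[-.0995,-.07,.088]])[0]; print(X); go(*X)
```

```text
[0.46420756 0.09793046 0.08933517] [3.14092653e+00 5.00761245e-04 1.80397336e+00] [-1.19015409  0.02533581  6.16226309] [-0.18306814  0.24257708 -0.02522466] 0.023076481836542286 7.85
rackframe -0.0049885543402374555 0.008636439305209749
[0.48329029 0.021643   0.088     ]
units [-0.315  0.004  0.006] from [0.4642 0.0979 0.0893] rot [3.1409e+00 5.0000e-04 1.8040e+00]
```

send_rows:
  increments:
    - {"dx": -0.035, "dy": 0.001, "dz": 0, "roll": 0, "fingers": -1}
    - {"dx": -0.035, "dy": 0, "dz": 0, "roll": 0, "fingers": -1}
    - {"dx": -0.035, "dy": 0.001, "dz": 0, "roll": 0, "fingers": -1}
    - {"dx": -0.035, "dy": 0, "dz": 0, "roll": 0, "fingers": -1}
    - {"dx": -0.035, "dy": 0, "dz": 0, "roll": 0, "fingers": -1}
    - {"dx": -0.035, "dy": 0.001, "dz": 0, "roll": 0, "fingers": -1}
    - {"dx": -0.035, "dy": 0, "dz": 0, "roll": 0, "fingers": -1}
    - {"dx": -0.035, "dy": 0, "dz": 0, "roll": 0, "fingers": -1}
    - {"dx": -0.035, "dy": 0, "dz": 0, "roll": 0, "fingers": -1}
    - {"dx": 0, "dy": 0, "dz": 0, "roll": 0, "fingers": -1}
    - {"dx": 0, "dy": 0, "dz": 0, "roll": 0, "fingers": -1}

```text
time_s: 8.95
tcp_pos: [0.483, 0.0212, 0.0893]
eef_rot: [3.141, 0.001, 1.804]
force: [-2.6, -0.9, 6.8]
grip_width: 0.0229
```

```bash
cat >> fit.py <<'E'
def rf():
    p=np.array([.5634,.1132,.2389])
    s=r.get_state(); d=s['tcp_pos'][:2]-p[:2]; c,q=np.cos(p[2]),np.sin(p[2]); print('rackframe',c*d[0]+q*d[1]+.095,-q*d[0]+c*d[1],s['tcp_pos'][2],'F',s['force'],s['time_s'])
E
python3 - <<'E'
from fit import *
rf()
snap('side','s3.png')
a=cv2.imread('pics/s3.png')[130:240,250:390]; cv2.imwrite('pics/s3z.png',cv2.resize(a,None,fx=5,fy=5,interpolation=cv2.INTER_CUBIC))
E
```

```text
rackframe -0.004847078077968511 -0.07033771812424505 0.08931040137901672 F [-2.61689981 -0.85362442  6.79461905] 8.95
```

View pics/s3z.png

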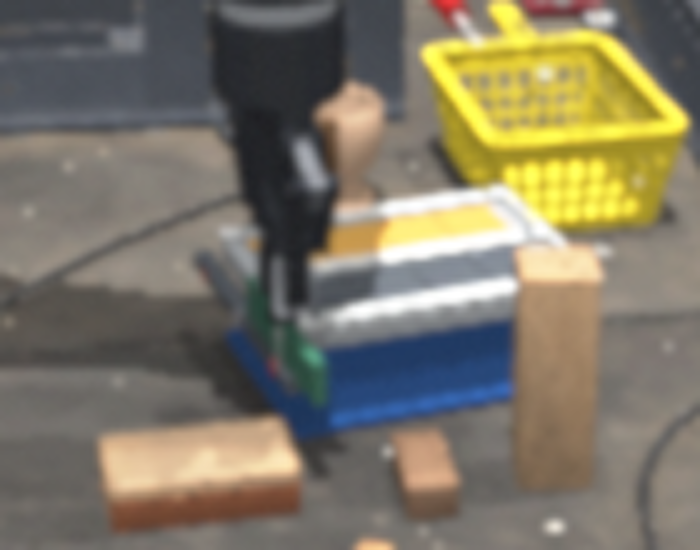

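send_rows:
  increments:
    - {"dx": 0, "dy": 0, "dz": 0, "roll": 0, "fingers": 0.3}
    - {"dx": 0, "dy": 0, "dz": 0, "roll": 0, "fingers": 0.3}
    - {"dx": 0, "dy": 0, "dz": 0, "roll": 0, "fingers": 0.3}
    - {"dx": 0, "dy": 0, "dz": 0, "roll": 0, "fingers": 0.3}
    - {"dx": 0, "dy": 0, "dz": -0.08, "roll": 0, "fingers": 0.3}
    - {"dx": 0, "dy": 0, "dz": -0.08, "roll": 0, "fingers": 0.3}
    - {"dx": 0, "dy": 0, "dz": -0.08, "roll": 0, "fingers": 0.3}
    - {"dx": 0, "dy": 0, "dz": -0.08, "roll": 0, "fingers": 0.3}
    - {"dx": 0, "dy": 0, "dz": 0, "roll": 0, "fingers": -1}

```text
time_s: 9.9
tcp_pos: [0.4842, 0.0213, 0.1714]
eef_rot: [3.138, 0.002, 1.804]
force: [0.2, 0.5, 0.2]
grip_width: 0.0426
```

Run:
```python
from fit import *
rf()
snap('side','s4.png')
a=cv2.imread('pics/s4.png')[170:240,270:350]; cv2.imwrite('pics/s4z.png',cv2.resize(a,None,fx=8,fy=8,interpolation=cv2.INTER_CUBIC))
p=np.array([.5634,.1132,.2389])
print((proj('side',W(p,[[-.1035,-.07,.080],[-.107,-.07,.065],[-.1035,-.07+.062,.08],[-.1035,-.132,.08]]))-[270,170])*8)
X=W(p,[[.03,.033,.12]])[0]; go(*X)
```

```text
rackframe -0.003679188555816601 -0.07054725042779927 0.17143661746937439 F [0.16671808 0.45786913 0.23905959] 9.9
[[282.60649801 186.88622968]
 [274.29555405 226.47729386]
 [230.40986852 118.36375143]
 [339.22634995 261.21540785]]
units [0.416 0.514 0.2  ] from [0.4836 0.0214 0.1697] rot [3.1396e+00 1.0000e-03 1.8041e+00]
```

View pics/s4z.png

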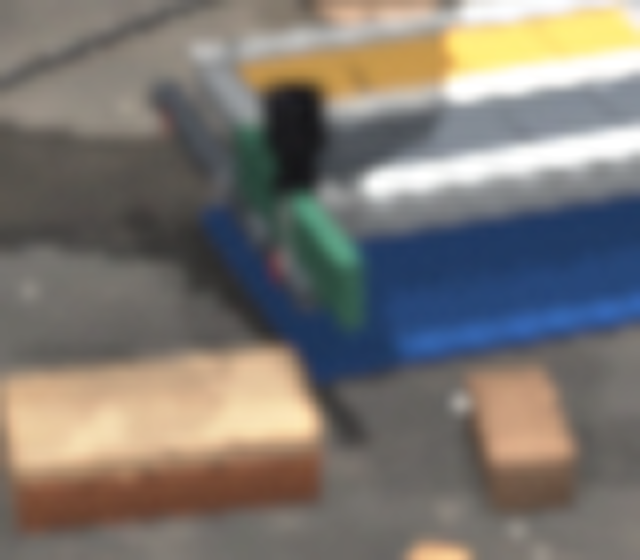

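send_rows:
  increments:
    - {"dx": 0.07, "dy": 0.086, "dz": 0, "roll": 0, "fingers": -1}
    - {"dx": 0.07, "dy": 0.086, "dz": 0, "roll": 0, "fingers": -1}
    - {"dx": 0.07, "dy": 0.086, "dz": 0, "roll": 0, "fingers": -1}
    - {"dx": 0.07, "dy": 0.086, "dz": 0.05, "roll": 0, "fingers": -1}
    - {"dx": 0.07, "dy": 0.086, "dz": 0.08, "roll": 0, "fingers": -1}
    - {"dx": 0.066, "dy": 0.084, "dz": 0.08, "roll": 0, "fingers": -1}
    - {"dx": 0, "dy": 0, "dz": 0.08, "roll": 0, "fingers": -1}
    - {"dx": 0, "dy": 0, "dz": 0.04, "roll": 0, "fingers": -1}
    - {"dx": 0, "dy": 0, "dz": 0, "roll": 0, "fingers": -1}

```text
time_s: 10.85
tcp_pos: [0.582, 0.1523, 0.0836]
eef_rot: [-3.137, -0.001, 1.804]
force: [-0.8, 0.0, -0.1]
grip_width: -0.0001
```

Run:
```python
from fit import *
rf(); s=r.get_state(); print(s['grip_width'])
snap('side','s5.png')
a=cv2.imread('pics/s5.png')[130:240,250:390]; cv2.imwrite('pics/s5z.png',cv2.resize(a,None,fx=5,fy=5,interpolation=cv2.INTER_CUBIC))
```

```text
rackframe 0.12229038517900065 0.03354911303507767 0.08363646299151972 F [-0.79697406  0.03121152 -0.1206423 ] 10.85
-0.00013189773518354066
```

View pics/s5z.png

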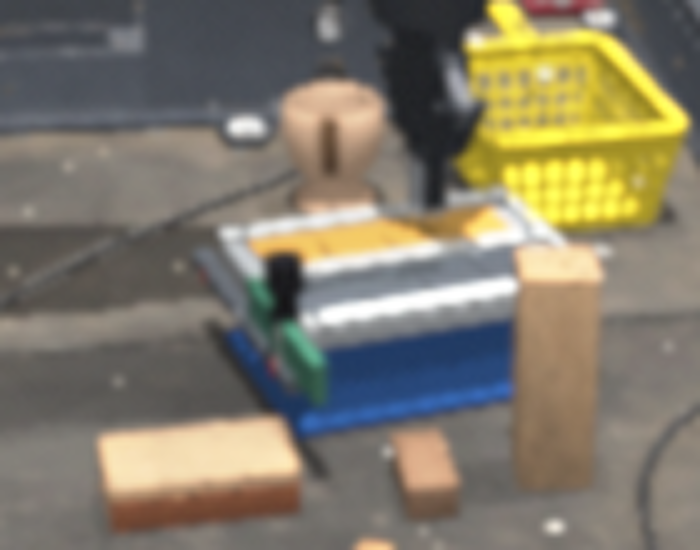

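send_rows:
  increments:
    - {"dx": 0, "dy": 0, "dz": 0.02, "roll": 0, "fingers": -1}
    - {"dx": 0, "dy": 0, "dz": 0.016, "roll": 0, "fingers": -1}
    - {"dx": 0, "dy": 0, "dz": 0, "roll": 0, "fingers": -1}
    - {"dx": 0, "dy": 0, "dz": 0, "roll": 0, "fingers": -1}

```text
time_s: 11.3
tcp_pos: [0.5839, 0.1523, 0.0776]
eef_rot: [3.141, 0.0, 1.804]
force: [0.9, 0.5, 0.2]
grip_width: 0.0002
```

send_rows:
  increments:
    - {"dx": 0, "dy": 0, "dz": 0.006, "roll": 0, "fingers": -1}
    - {"dx": 0, "dy": 0, "dz": 0, "roll": 0, "fingers": -1}

```text
time_s: 11.5
tcp_pos: [0.5838, 0.1525, 0.0758]
eef_rot: [3.142, 0.0, 1.804]
force: [0.2, 0.5, -0.7]
grip_width: -0.0
```

send_rows:
  increments:
    - {"dx": 0, "dy": 0, "dz": 0.008, "roll": 0, "fingers": -1}
    - {"dx": 0, "dy": 0, "dz": 0, "roll": 0, "fingers": -1}

```text
time_s: 11.7
tcp_pos: [0.5837, 0.1524, 0.0735]
eef_rot: [-3.141, 0.0, 1.804]
force: [-0.7, 0.6, -0.3]
grip_width: 0.0001
```

send_rows:
  increments:
    - {"dx": 0, "dy": 0, "dz": 0.006, "roll": 0, "fingers": -1}
    - {"dx": 0, "dy": 0, "dz": 0, "roll": 0, "fingers": -1}

```text
time_s: 11.9
tcp_pos: [0.5842, 0.1525, 0.0731]
eef_rot: [3.141, 0.0, 1.804]
force: [-1.9, 0.2, 5.2]
grip_width: 0.0005
```

send_rows:
  increments:
    - {"dx": 0, "dy": 0, "dz": 0.004, "roll": 0, "fingers": -1}
    - {"dx": 0, "dy": -0.02, "dz": 0, "roll": 0, "fingers": -1}
    - {"dx": 0, "dy": -0.03, "dz": 0, "roll": 0, "fingers": -1}
    - {"dx": 0, "dy": -0.03, "dz": 0, "roll": 0, "fingers": -1}
    - {"dx": 0, "dy": 0, "dz": 0, "roll": 0, "fingers": -1}

```text
time_s: 12.4
tcp_pos: [0.565, 0.1478, 0.0731]
eef_rot: [3.139, 0.001, 1.804]
force: [-3.1, 0.0, 10.4]
grip_width: -0.0001
```

Run:
```python
from fit import *
rf()
snap('side','s6.png')
a=cv2.imread('pics/s6.png')[130:240,250:390]; cv2.imwrite('pics/s6z.png',cv2.resize(a,None,fx=5,fy=5,interpolation=cv2.INTER_CUBIC))
```

```text
rackframe 0.1047493593606761 0.03321488947623764 0.07305193156722943 F [-3.12892387  0.01393293 10.43980034] 12.4
```

View pics/s6z.png

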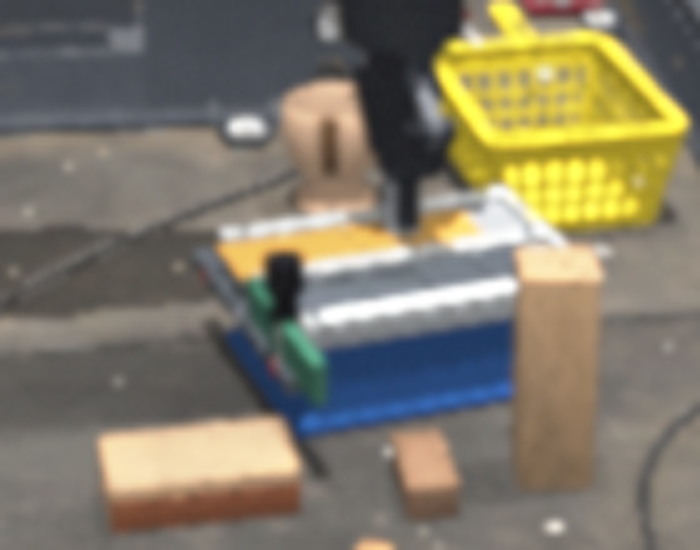

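send_rows:
  increments:
    - {"dx": 0, "dy": -0.03, "dz": 0, "roll": 0, "fingers": -1}
    - {"dx": 0, "dy": -0.03, "dz": 0, "roll": 0, "fingers": -1}
    - {"dx": 0, "dy": -0.03, "dz": 0, "roll": 0, "fingers": -1}
    - {"dx": 0, "dy": -0.03, "dz": 0, "roll": 0, "fingers": -1}
    - {"dx": 0, "dy": -0.03, "dz": 0, "roll": 0, "fingers": -1}
    - {"dx": 0, "dy": -0.03, "dz": 0, "roll": 0, "fingers": -1}
    - {"dx": 0, "dy": -0.03, "dz": 0, "roll": 0, "fingers": -1}
    - {"dx": 0, "dy": -0.02, "dz": 0, "roll": 0, "fingers": -1}
    - {"dx": 0, "dy": 0, "dz": 0, "roll": 0, "fingers": -1}
    - {"dx": 0, "dy": 0, "dz": 0, "roll": 0, "fingers": -1}

```text
time_s: 13.45
tcp_pos: [0.5093, 0.1345, 0.073]
eef_rot: [3.139, 0.001, 1.804]
force: [-3.1, -0.7, 11.5]
grip_width: 0.0001
```

Run:
```python
from fit import *
rf()
snap('side','s7.png')
a=cv2.imread('pics/s7.png')[130:240,250:390]; cv2.imwrite('pics/s7z.png',cv2.resize(a,None,fx=5,fy=5,interpolation=cv2.INTER_CUBIC))
```

```text
rackframe 0.047482982602781505 0.03347796334147099 0.07303965138219537 F [-3.10664716 -0.71536955 11.51801857] 13.45
```

View pics/s7z.png

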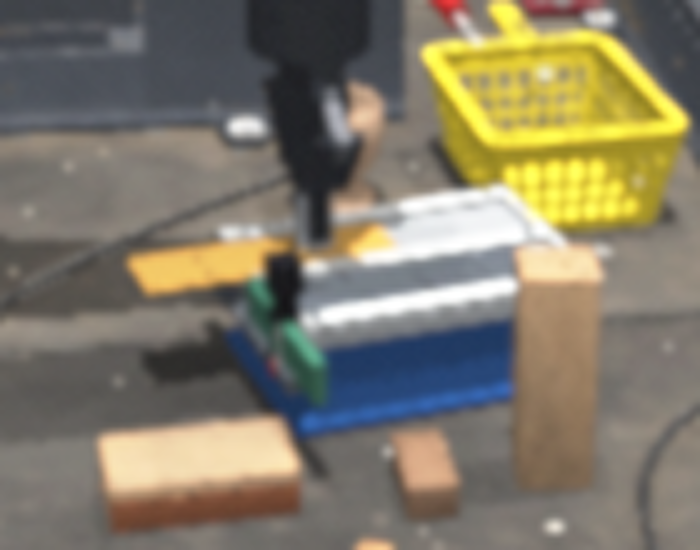

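```bash
cat >> fit.py <<'E'
def inv(X,p=(.5634,.1132,.2389)): 
    d=np.array(X)[:2]-p[:2]; c,s=np.cos(p[2]),np.sin(p[2]); return np.round([c*d[0]+s*d[1]+.095,-s*d[0]+c*d[1]],4)
E
python3 - <<'E'
from fit import *
for z in ((127,258),(149,294),(398,247),(378,227)):
    print(z,inv(atz('side',[z[0]/5+250,z[1]/5+130],.073)))
p=np.array([.5634,.1132,.2389])
for c in (.005,.012,.019):
    print(c,((proj('side',W(p,[[c-.175,.058,.073],[c-.175,.008,.073],[c-.015,.008,.073],[c-.015,.058,.073]]))-[250,130])*5).round().tolist())
E
```

```text
(127, 258) [-0.0635  0.0543]
(149, 294) [-0.0645 -0.0001]
(398, 247) [0.0953 0.0103]
(378, 227) [0.0945 0.0433]
0.005 [[107.0, 258.0], [128.0, 291.0], [384.0, 251.0], [356.0, 220.0]]
0.012 [[118.0, 257.0], [140.0, 289.0], [394.0, 249.0], [366.0, 219.0]]
0.019 [[130.0, 255.0], [151.0, 288.0], [405.0, 248.0], [377.0, 217.0]]
```

send_rows:
  increments:
    - {"dx": 0, "dy": 0, "dz": -0.02, "roll": 0, "fingers": -1}
    - {"dx": 0, "dy": 0, "dz": -0.08, "roll": 0, "fingers": -1}
    - {"dx": 0, "dy": 0, "dz": -0.1, "roll": 0, "fingers": -1}
    - {"dx": 0, "dy": 0, "dz": -0.1, "roll": 0, "fingers": 1}
    - {"dx": 0, "dy": -0.08, "dz": 0, "roll": 0, "fingers": 1}
    - {"dx": 0, "dy": -0.08, "dz": 0, "roll": 0, "fingers": 1}
    - {"dx": 0, "dy": -0.08, "dz": 0, "roll": 0, "fingers": 1}
    - {"dx": 0, "dy": -0.08, "dz": 0, "roll": 0, "fingers": 1}
    - {"dx": 0, "dy": 0, "dz": 0, "roll": 0, "fingers": 1}
    - {"dx": 0, "dy": 0, "dz": 0, "roll": 0, "fingers": 1}

```text
time_s: 14.5
tcp_pos: [0.431, 0.1161, 0.1465]
eef_rot: [3.14, 0.0, 1.804]
force: [1.1, -0.4, 0.3]
grip_width: 0.0855
```

Run:
```python
from fit import *
rf(); print(r.get_state()['grip_width'])
p=np.array([.5634,.1132,.2389]); go(*W(p,[[-.127,.033,.0525]])[0])
snap('side','s8.png')
a=cv2.imread('pics/s8.png')[130:240,250:390]; cv2.imwrite('pics/s8z.png',cv2.resize(a,None,fx=5,fy=5,interpolation=cv2.INTER_CUBIC))
```

```text
rackframe -0.03293697571517401 0.03410019344858715 0.14653855513438097 F [ 1.14454954 -0.43682461  0.2700436 ] 14.5
0.08551702627236196
units [-0.004  0.003  0.376] from [0.431  0.1161 0.1465] rot [3.1405e+00 4.0000e-04 1.8037e+00]
```

View pics/s8z.png

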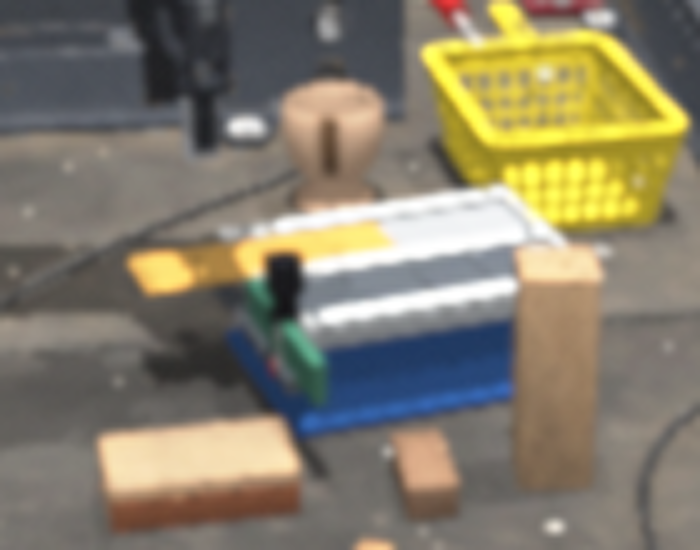

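send_rows:
  grip_force: 80
  increments:
    - {"dx": -0.004, "dy": 0.002, "dz": 0.08, "roll": 0, "fingers": 1}
    - {"dx": 0, "dy": 0, "dz": 0.08, "roll": 0, "fingers": 1}
    - {"dx": 0, "dy": 0, "dz": 0.08, "roll": 0, "fingers": 1}
    - {"dx": 0, "dy": 0, "dz": 0.08, "roll": 0, "fingers": 1}
    - {"dx": 0, "dy": 0, "dz": 0.07, "roll": 0, "fingers": 1}
    - {"dx": 0, "dy": 0, "dz": 0, "roll": 0, "fingers": 1}
    - {"dx": 0, "dy": 0, "dz": 0, "roll": 0, "fingers": 1}

```text
time_s: 15.25
tcp_pos: [0.4315, 0.1153, 0.049]
eef_rot: [-3.141, -0.0, 1.804]
force: [0.1, 0.4, 0.6]
grip_width: 0.0854
```

Run:
```python
from fit import *
rf()
snap('side','s9.png')
a=cv2.imread('pics/s9.png')[130:240,250:390]; cv2.imwrite('pics/s9z.png',cv2.resize(a,None,fx=5,fy=5,interpolation=cv2.INTER_CUBIC))
```

```text
rackframe -0.032628443740674334 0.03321784469299929 0.04901349989297003 F [0.11045384 0.38686015 0.64609124] 15.25
```

View pics/s9z.png

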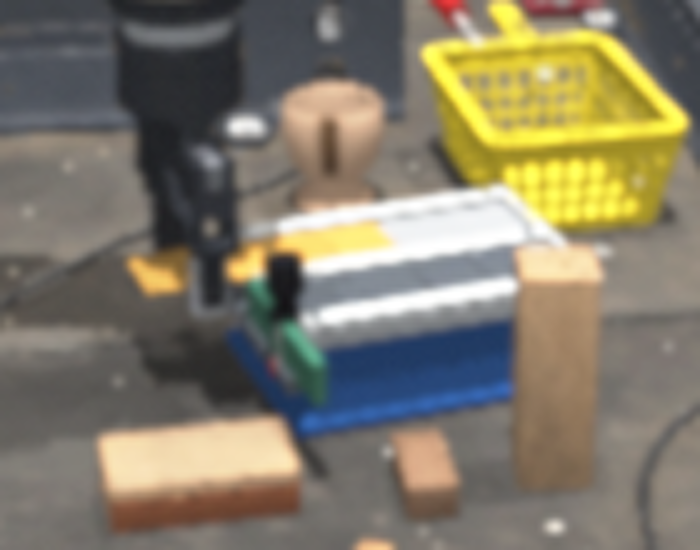

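Fingers straddle the overhang (zoom px 165–215, 240–310). Closing.

send_rows:
  grip_force: 100
  increments:
    - {"dx": 0, "dy": 0, "dz": 0, "roll": 0, "fingers": -1}
    - {"dx": 0, "dy": 0, "dz": 0, "roll": 0, "fingers": -1}
    - {"dx": 0, "dy": 0, "dz": 0, "roll": 0, "fingers": -1}
    - {"dx": 0, "dy": 0, "dz": 0, "roll": 0, "fingers": -1}
    - {"dx": 0, "dy": 0, "dz": 0, "roll": 0, "fingers": -1}
    - {"dx": 0, "dy": 0, "dz": 0, "roll": 0, "fingers": -1}
    - {"dx": 0, "dy": 0, "dz": 0, "roll": 0, "fingers": -1}

```text
time_s: 16.0
tcp_pos: [0.4318, 0.1152, 0.0493]
eef_rot: [3.14, 0.0, 1.804]
force: [-0.2, 0.1, 5.2]
grip_width: 0.0467
```

send_rows:
  increments:
    - {"dx": 0, "dy": 0, "dz": -0.02, "roll": 0, "fingers": -1}
    - {"dx": 0, "dy": 0, "dz": -0.04, "roll": 0, "fingers": -1}
    - {"dx": 0, "dy": 0, "dz": -0.04, "roll": 0, "fingers": -1}
    - {"dx": 0, "dy": 0, "dz": -0.04, "roll": 0, "fingers": -1}
    - {"dx": 0, "dy": 0, "dz": -0.02, "roll": 0, "fingers": -1}
    - {"dx": 0, "dy": 0, "dz": 0, "roll": 0, "fingers": -1}

```text
time_s: 16.6
tcp_pos: [0.4319, 0.1152, 0.0899]
eef_rot: [3.14, 0.001, 1.804]
force: [-0.2, 0.5, -1.1]
grip_width: 0.0461
```

Run:
```python
from fit import *
rf();s=r.get_state(); print(s['grip_width'],s['ft_torque'])
snap('side','s10.png')
a=cv2.imread('pics/s10.png')[130:240,250:390]; cv2.imwrite('pics/s10z.png',cv2.resize(a,None,fx=5,fy=5,interpolation=cv2.INTER_CUBIC))
```

```text
rackframe -0.0322489186141654 0.03305284729053286 0.08985863523327668 F [-0.23257403  0.4522305  -1.10878575] 16.6
0.04614395809526696 [-0.0214156   0.07627985 -0.02909269]
```

View pics/s10z.png

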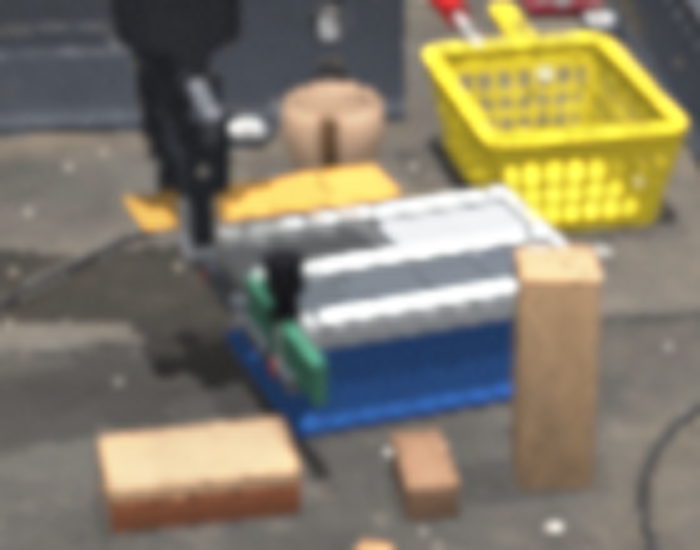

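send_rows:
  increments:
    - {"dx": 0, "dy": 0, "dz": -0.03, "roll": 0, "fingers": -1}
    - {"dx": 0, "dy": 0, "dz": -0.06, "roll": 0, "fingers": -1}
    - {"dx": 0, "dy": 0, "dz": -0.06, "roll": 0, "fingers": -1}
    - {"dx": 0, "dy": 0, "dz": -0.06, "roll": 0, "fingers": -1}
    - {"dx": 0, "dy": 0, "dz": -0.06, "roll": 0, "fingers": -1}
    - {"dx": 0, "dy": 0, "dz": -0.06, "roll": 0, "fingers": -1}
    - {"dx": 0, "dy": 0, "dz": -0.05, "roll": 0, "fingers": -1}
    - {"dx": 0, "dy": 0, "dz": -0.02, "roll": 0, "fingers": -1}
    - {"dx": 0, "dy": 0, "dz": 0, "roll": 0, "fingers": -1}

```text
time_s: 17.55
tcp_pos: [0.4317, 0.1152, 0.1895]
eef_rot: [3.141, 0.0, 1.804]
force: [0.6, -0.8, -1.5]
grip_width: 0.0466
```

send_rows:
  increments:
    - {"dx": 0, "dy": 0, "dz": 0, "roll": 0.05, "fingers": -1}
    - {"dx": 0, "dy": 0, "dz": 0, "roll": 0.1, "fingers": -1}
    - {"dx": 0, "dy": 0, "dz": 0, "roll": 0.12, "fingers": -1}
    - {"dx": 0, "dy": 0, "dz": 0, "roll": 0.12, "fingers": -1}
    - {"dx": 0, "dy": 0, "dz": 0, "roll": 0.12, "fingers": -1}
    - {"dx": 0, "dy": 0, "dz": 0, "roll": 0.12, "fingers": -1}
    - {"dx": 0, "dy": 0, "dz": 0, "roll": 0.12, "fingers": -1}
    - {"dx": 0, "dy": 0, "dz": 0, "roll": 0.08, "fingers": -1}
    - {"dx": 0, "dy": 0, "dz": 0, "roll": 0.045, "fingers": -1}
    - {"dx": 0, "dy": 0, "dz": 0, "roll": 0, "fingers": -1}

```text
time_s: 18.55
tcp_pos: [0.4309, 0.1152, 0.1879]
eef_rot: [-3.14, 0.001, 1.116]
force: [0.5, 0.6, -0.9]
grip_width: 0.0466
```

Run:
```python
from fit import *
s=r.get_state(); print(s['grip_width'],s['time_s'])
go(.508,-.2034,s['tcp_pos'][2])
```

```text
0.04660816951769788 18.55
units [-1.01   0.837 -0.   ] from [0.4309 0.1152 0.1879] rot [-3.1404e+00  6.0000e-04  1.1163e+00]
```

send_rows:
  increments:
    - {"dx": -0.04, "dy": 0.033, "dz": 0, "roll": 0, "fingers": -1}
    - {"dx": -0.08, "dy": 0.066, "dz": 0, "roll": 0, "fingers": -1}
    - {"dx": -0.1, "dy": 0.083, "dz": 0, "roll": 0, "fingers": -1}
    - {"dx": -0.1, "dy": 0.083, "dz": 0, "roll": 0, "fingers": -1}
    - {"dx": -0.1, "dy": 0.083, "dz": 0, "roll": 0, "fingers": -1}
    - {"dx": -0.1, "dy": 0.083, "dz": 0, "roll": 0, "fingers": -1}
    - {"dx": -0.1, "dy": 0.083, "dz": 0, "roll": 0, "fingers": -1}
    - {"dx": -0.1, "dy": 0.083, "dz": 0, "roll": 0, "fingers": -1}
    - {"dx": -0.1, "dy": 0.083, "dz": 0, "roll": 0, "fingers": -1}
    - {"dx": -0.1, "dy": 0.083, "dz": 0, "roll": 0, "fingers": -1}
    - {"dx": -0.06, "dy": 0.05, "dz": 0, "roll": 0, "fingers": -1}
    - {"dx": -0.03, "dy": 0.025, "dz": 0, "roll": 0, "fingers": -1}

```text
time_s: 19.75
tcp_pos: [0.5084, -0.2059, 0.1881]
eef_rot: [-3.141, 0.0, 1.116]
force: [0.2, -1.1, -0.7]
grip_width: 0.0468
```

send_rows:
  increments:
    - {"dx": 0, "dy": 0, "dz": 0.04, "roll": 0, "fingers": -1}
    - {"dx": 0, "dy": 0, "dz": 0.08, "roll": 0, "fingers": -1}
    - {"dx": 0, "dy": 0, "dz": 0.08, "roll": 0, "fingers": -1}
    - {"dx": 0, "dy": 0, "dz": 0.08, "roll": 0, "fingers": -1}
    - {"dx": 0, "dy": 0, "dz": 0.06, "roll": 0, "fingers": -1}
    - {"dx": 0, "dy": 0, "dz": 0.03, "roll": 0, "fingers": -1}
    - {"dx": 0, "dy": 0, "dz": 0, "roll": 0, "fingers": -1}

```text
time_s: 20.45
tcp_pos: [0.5082, -0.2027, 0.0952]
eef_rot: [-3.14, -0.0, 1.117]
force: [0.0, 0.8, -1.7]
grip_width: 0.0465
```

Run:
```python
from fit import *
s=r.get_state(); print(s['grip_width'],s['time_s'],s['force'],s['ft_torque'])
go(.508,-.2034,.04)
snap('side','s11.png');snap('top','t11.png')
a=cv2.imread('pics/s11.png')[160:300,270:420]; cv2.imwrite('pics/s11z.png',cv2.resize(a,None,fx=4.2,fy=4.2,interpolation=cv2.INTER_CUBIC))
a=cv2.imread('pics/t11.png')[145:250,240:410]; cv2.imwrite('pics/t11z.png',cv2.resize(a,None,fx=4.7,fy=4.7,interpolation=cv2.INTER_CUBIC))
```

```text
0.046463997681672996 20.45 [ 0.01247032  0.75006164 -1.72412783] [0.02301767 0.05465547 0.03225209]
units [-0.003  0.001  0.221] from [ 0.5082 -0.2027  0.0952] rot [-3.1398e+00 -3.0000e-04  1.1174e+00]
```

View pics/s11z.png

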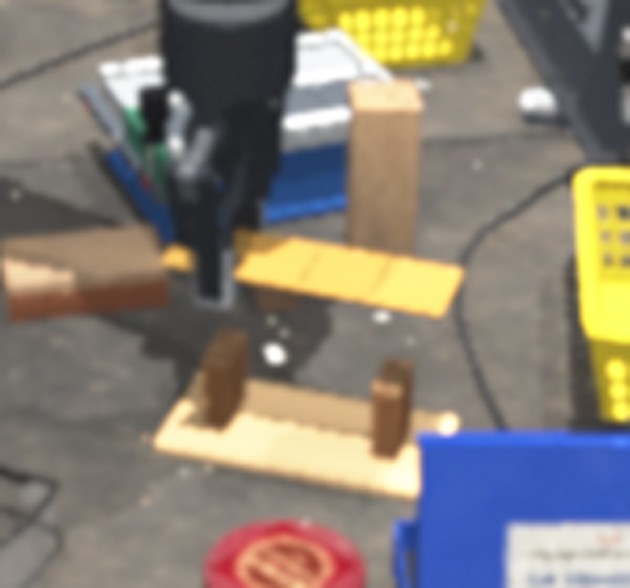

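View pics/t11z.png

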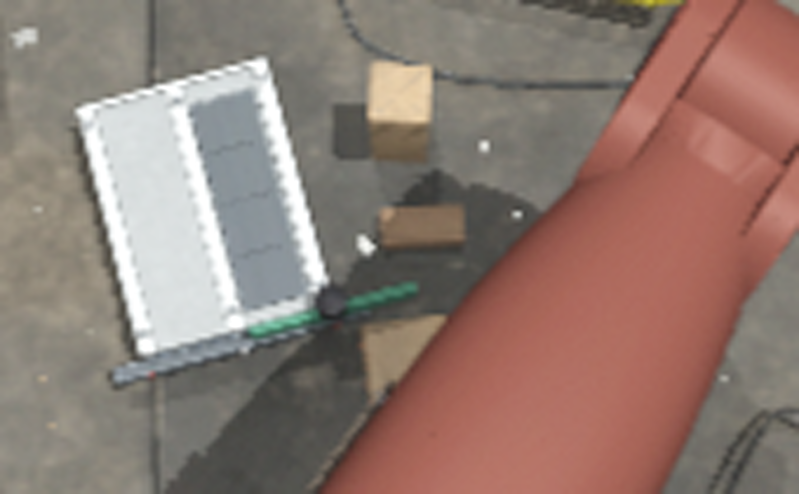

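Run:
```python
from fit import *
X=atz('top',T((331,302)),.12);print('knob',inv(X), inv(atz('top',T((222,331)),.12)))
print('red+y', inv(atz('top',T((152,376)),.065)))
s=r.get_state(); t=s['tcp_pos']; yaw=s['eef_rot'][2]-np.pi/2
from scipy.optimize import least_squares
obs=[((.08,.025),(465,268)),((.08,-.025),(445,316))]
im=cv2.imread('pics/s11.png')[160:300,270:420]; z=cv2.resize(im,None,fx=4.2,fy=4.2,interpolation=cv2.INTER_CUBIC)
for off,dz,col in ((.047,.021,(255,0,255)),(.047,.026,(255,0,0))):
    pp=(t[0]+off*np.cos(yaw),t[1]+off*np.sin(yaw),yaw)
    u=(proj('side',W(pp,[[a,b,t[2]+dz+.003] for a,b in((.08,.025),(.08,-.025),(-.08,-.025),(-.08,.025))]))-[270,160]+.5)*4.2
    print(pp,u.round()); cv2.polylines(z,[u.astype(int)],True,col,1)
cv2.imwrite('pics/s11o.png',z)
```

```text
knob [-0.0077 -0.0703] [-0.0073  0.0083]
red+y [-0.0168  0.0681]
(np.float64(0.5513687823660096), np.float64(-0.22417237461207884), np.float64(-0.45364445511750495)) [[464. 261.]
 [442. 305.]
 [161. 257.]
 [192. 217.]]
(np.float64(0.5513687823660096), np.float64(-0.22417237461207884), np.float64(-0.45364445511750495)) [[465. 253.]
 [443. 297.]
 [161. 250.]
 [192. 210.]]
```

View pics/s11o.png

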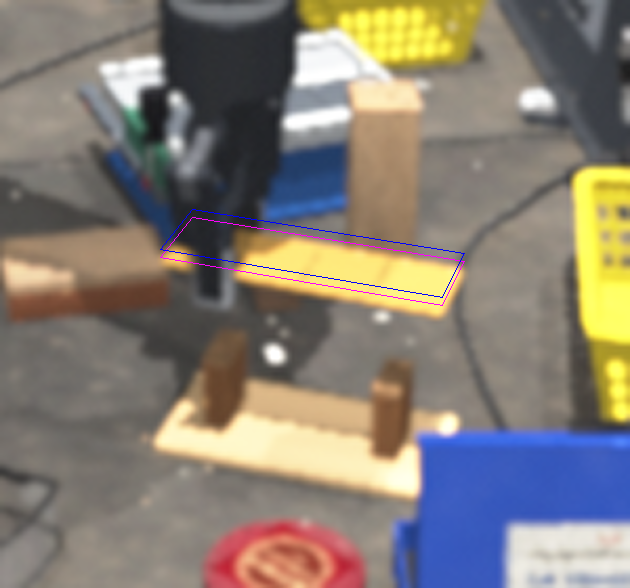

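send_rows:
  increments:
    - {"dx": 0, "dy": 0, "dz": 0.04, "roll": 0, "fingers": -1}
    - {"dx": 0, "dy": 0, "dz": 0.05, "roll": 0, "fingers": -1}
    - {"dx": 0, "dy": 0, "dz": 0.05, "roll": 0, "fingers": -1}
    - {"dx": 0, "dy": 0, "dz": 0.03, "roll": 0, "fingers": -1}
    - {"dx": 0, "dy": 0, "dz": 0.02, "roll": 0, "fingers": -1}
    - {"dx": 0, "dy": 0, "dz": 0, "roll": 0, "fingers": -1}

```text
time_s: 21.15
tcp_pos: [0.5083, -0.2033, 0.0478]
eef_rot: [-3.14, -0.0, 1.117]
force: [0.4, 0.3, -2.3]
grip_width: 0.0465
```

```bash
cat > ov.py <<'E'
from fit import *
import sys
def ov(src,dst,pz=.058):
    im=cv2.imread('pics/'+src)[200:290,290:400]; z=cv2.resize(im,None,fx=7,fy=7,interpolation=cv2.INTER_CUBIC)
    cv2.imwrite('pics/'+dst,z)
E
python3 - <<'E'
from ov import *
s=r.get_state(); print(s['grip_width'],s['time_s'],s['force'],s['ft_torque'],s['tcp_pos'])
snap('side','s12.png'); ov('s12.png','s12z.png')
E
```

```text
0.04648091486425496 21.15 [ 0.40948708  0.31003854 -2.25453361] [ 0.01860136  0.06569434 -0.00280052] [ 0.50831017 -0.20325431  0.04778508]
```

View pics/s12z.png

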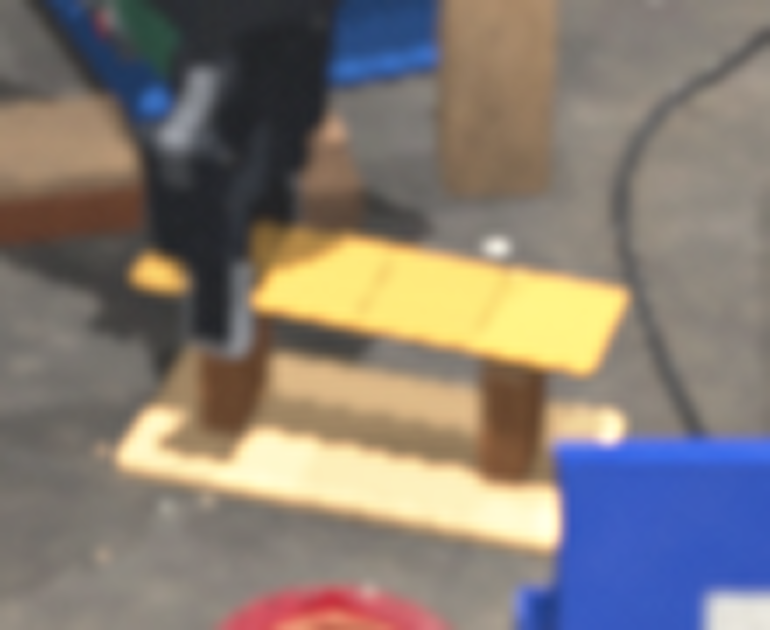

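send_rows:
  increments:
    - {"dx": 0, "dy": 0, "dz": 0.016, "roll": 0, "fingers": -1}
    - {"dx": 0, "dy": 0, "dz": 0.016, "roll": 0, "fingers": -1}
    - {"dx": 0, "dy": 0, "dz": 0, "roll": 0, "fingers": -1}
    - {"dx": 0, "dy": 0, "dz": 0, "roll": 0, "fingers": -1}

```text
time_s: 21.6
tcp_pos: [0.5088, -0.2036, 0.0408]
eef_rot: [-3.142, 0.0, 1.117]
force: [0.4, 0.5, -2.9]
grip_width: 0.0466
```

send_rows:
  increments:
    - {"dx": 0, "dy": 0, "dz": 0.01, "roll": 0, "fingers": -1}
    - {"dx": 0, "dy": 0, "dz": 0, "roll": 0, "fingers": -1}

```text
time_s: 21.8
tcp_pos: [0.5087, -0.2035, 0.0381]
eef_rot: [-3.141, 0.0, 1.117]
force: [-0.5, -0.3, -2.7]
grip_width: 0.0465
```

Run:
```python
from ov import *
s=r.get_state(); print(s['grip_width'],s['time_s'],s['force'],s['ft_torque'],s['tcp_pos'])
snap('side','s13.png'); ov('s13.png','s13z.png')
z=cv2.imread('pics/s13z.png')
p=(.5505,-.224,-.454)
for h in (.058,.062):
    u=(proj('side',W(p,[[a,b,h] for a,b in((.08,.025),(.08,-.025),(-.08,-.025),(-.08,.025))]))-[290,200]+.5)*7
    cv2.polylines(z,[u.astype(int)],True,(255,0,255),1)
for h,a,b in((.055,.008,.017),):
  for sx in(.05,-.05):
    u=(proj('side',W(p,[[sx+i*a,j*b,h] for i,j in((1,1),(1,-1),(-1,-1),(-1,1))]))-[290,200]+.5)*7
    cv2.polylines(z,[u.astype(int)],True,(255,255,0),1)
cv2.imwrite('pics/s13o.png',z)
```

```text
0.04651488428458521 21.8 [-0.47965501 -0.3071845  -2.72074348] [ 0.08991296  0.0875093  -0.02602658] [ 0.5087318  -0.20354802  0.03805046]
```

View pics/s13o.png

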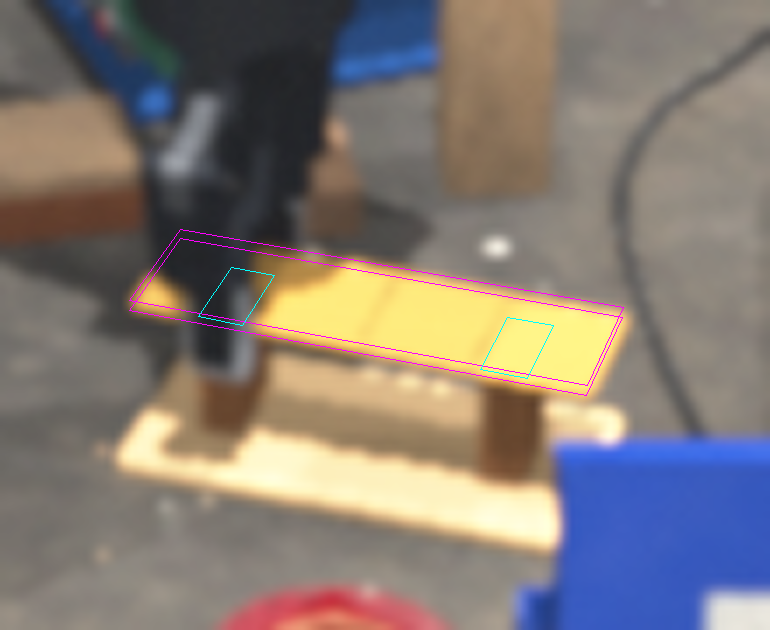

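send_rows:
  increments:
    - {"dx": 0, "dy": 0, "dz": 0.008, "roll": 0, "fingers": -1}
    - {"dx": 0, "dy": 0, "dz": 0, "roll": 0, "fingers": -1}

```text
time_s: 22.05
tcp_pos: [0.5088, -0.2036, 0.0361]
eef_rot: [-3.142, 0.0, 1.117]
force: [0.5, 0.4, -2.1]
grip_width: 0.0466
```

send_rows:
  increments:
    - {"dx": 0, "dy": 0, "dz": 0.006, "roll": 0, "fingers": -1}
    - {"dx": 0, "dy": 0, "dz": 0, "roll": 0, "fingers": -1}

```text
time_s: 22.25
tcp_pos: [0.5091, -0.2037, 0.0353]
eef_rot: [3.141, 0.0, 1.117]
force: [-1.7, 0.4, 3.7]
grip_width: 0.0463
```

send_rows:
  increments:
    - {"dx": 0, "dy": 0, "dz": 0, "roll": 0, "fingers": 0.3}
    - {"dx": 0, "dy": 0, "dz": 0, "roll": 0, "fingers": 0.6}
    - {"dx": 0, "dy": 0, "dz": 0, "roll": 0, "fingers": 1}
    - {"dx": 0, "dy": 0, "dz": 0, "roll": 0, "fingers": 1}
    - {"dx": 0, "dy": 0, "dz": 0, "roll": 0, "fingers": 1}
    - {"dx": 0, "dy": 0, "dz": 0, "roll": 0, "fingers": 1}

```text
time_s: 22.85
tcp_pos: [0.5089, -0.2036, 0.0348]
eef_rot: [3.141, 0.0, 1.117]
force: [-0.1, 0.5, -0.8]
grip_width: 0.0855
```

Run:
```python
from ov import *
s=r.get_state(); print(s['grip_width'],s['time_s'],s['force'])
snap('side','s14.png'); ov('s14.png','s14z.png')
```

```text
0.08547677689368026 22.85 [-0.1380742   0.50479319 -0.79906386]
```

View pics/s14z.png

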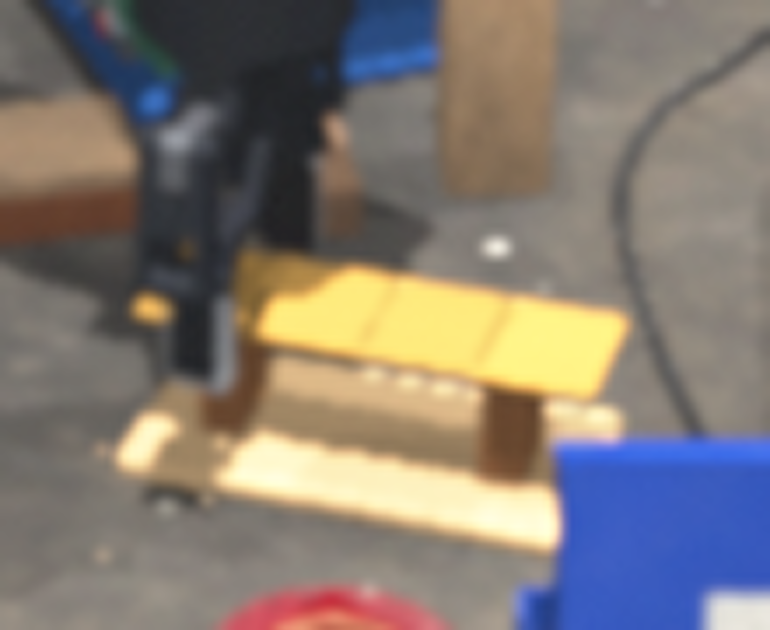

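Released; the plate rests on both uprights. Retreating straight up, then back out of the top view.

send_rows:
  increments:
    - {"dx": 0, "dy": 0, "dz": -0.04, "roll": 0, "fingers": 1}
    - {"dx": 0, "dy": 0, "dz": -0.08, "roll": 0, "fingers": 1}
    - {"dx": 0, "dy": 0, "dz": -0.12, "roll": 0, "fingers": 1}
    - {"dx": 0, "dy": 0, "dz": -0.12, "roll": 0, "fingers": 1}
    - {"dx": 0, "dy": 0, "dz": -0.12, "roll": 0, "fingers": 1}
    - {"dx": 0, "dy": 0, "dz": -0.12, "roll": 0, "fingers": 1}
    - {"dx": 0, "dy": -0.1, "dz": -0.12, "roll": 0, "fingers": 1}
    - {"dx": -0.12, "dy": -0.1, "dz": 0, "roll": 0, "fingers": 1}
    - {"dx": -0.12, "dy": -0.1, "dz": 0, "roll": 0, "fingers": 1}
    - {"dx": -0.12, "dy": -0.1, "dz": 0, "roll": 0, "fingers": 1}
    - {"dx": -0.12, "dy": -0.1, "dz": 0, "roll": 0, "fingers": 1}
    - {"dx": -0.12, "dy": -0.1, "dz": 0, "roll": 0, "fingers": 1}

```text
time_s: 24.1
tcp_pos: [0.307, -0.2729, 0.2157]
eef_rot: [3.14, 0.001, 1.117]
force: [0.3, -0.6, 0.2]
grip_width: 0.0852
```

send_rows:
  increments:
    - {"dx": -0.12, "dy": -0.1, "dz": 0, "roll": 0, "fingers": 1}
    - {"dx": -0.12, "dy": -0.1, "dz": 0, "roll": 0, "fingers": 1}
    - {"dx": -0.12, "dy": -0.1, "dz": 0, "roll": 0, "fingers": 1}
    - {"dx": -0.12, "dy": -0.1, "dz": 0, "roll": 0, "fingers": 1}
    - {"dx": -0.12, "dy": -0.1, "dz": 0, "roll": 0, "fingers": 1}
    - {"dx": 0, "dy": 0, "dz": 0, "roll": 0, "fingers": 1}
    - {"dx": 0, "dy": 0, "dz": 0, "roll": 0, "fingers": 1}

```text
time_s: 24.8
tcp_pos: [0.1295, -0.3528, 0.2154]
eef_rot: [3.141, 0.0, 1.114]
force: [1.2, -0.7, -0.8]
grip_width: 0.0848
```

Run:
```python
from ov import *
s=r.get_state(); print(s['time_s'],s['force'],s['tcp_pos'])
snap('side','s15.png'); ov('s15.png','s15z.png');snap('top','t15.png')
z=cv2.imread('pics/s15z.png')
p=(.5505,-.224,-.454)
P=W(p,[[a,b,.058] for a,b in((.08,.025),(.08,-.025),(-.08,-.025),(-.08,.025))])
cv2.polylines(z,[((proj('side',P)-[290,200]+.5)*7).astype(int)],True,(255,0,255),1); cv2.imwrite('pics/s15o.png',z)
a=cv2.imread('pics/t15.png')[145:250,240:410]; z=cv2.resize(a,None,fx=4.7,fy=4.7,interpolation=cv2.INTER_CUBIC)
cv2.polylines(z,[((proj('top',P)-[240,145]+.5)*4.7).astype(int)],True,(255,0,255),1); cv2.imwrite('pics/t15z.png',z)
```

```text
24.8 [ 1.23143445 -0.70414337 -0.77656094] [ 0.12945343 -0.3527596   0.21543855]
```

View pics/s15o.png

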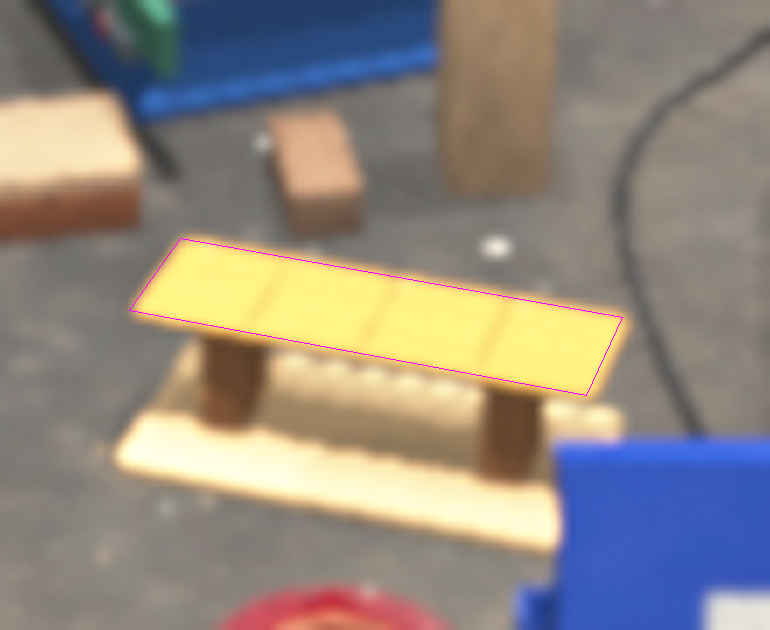

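View pics/t15z.png

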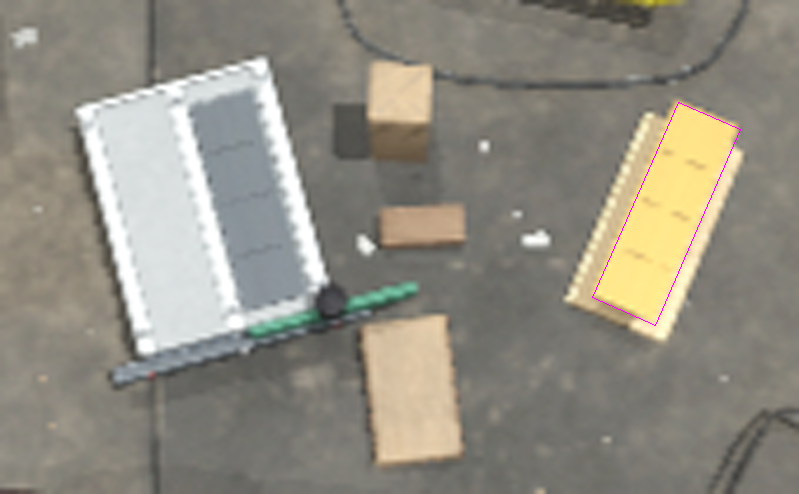

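The plate matches the target outline in both views to about a pixel (roughly 2–3 mm). The gate stands at the mark, and the dark plate and bystanders haven't moved. Handing in.

```bash
python3 -c "
from rig import r
print(r.job_done())"
```

```text
the job is handed in; nothing more can be done
None
```

The brass plate lies flat across both rests of the stand, and I handed the job in at about 25 s of the 64 s allowed. No verdict was reported.

**What I did:**
- **Gate:** I gripped the knob and slid the gate to the red mark on the dark plate's side.
- **Brass plate:** With a shut fingertip pressing at about 10 N, I dragged the plate out until about 65 mm hung over the front edge. I then gripped it across its width, lifted it clear and set it on the stand.

**Last checks:**
- **Gate position:** It measures about -70 mm, against a mark at -70 mm with 10 mm allowed.
- **Plate on the stand:** It matches the target outline to about one pixel, roughly 2–3 mm, in both camera views. It looks square and flat.
- **Everything else:** By eye, in the last pictures, the dark plate and the bystanders near the rack and stand are where they were. The arm had backed away and was touching nothing.

**One disagreement:** While I carried the plate, the side view showed it about 2 pixels lower than I calculated. About 1 pixel of that is a side-camera offset I had already seen at the rack. The plate touched down on the rests within about 1–2 mm of the height I expected.

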